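# Load a sample vial into a push-to-open bench reader

### The job

Load the sample vial into the bench reader: press the front of the reader's closed hatch inward (down) until its catch lets go and the hatch swings fully open, stand the vial upright in the square holder inside and let go of it, then swing the hatch down and press it home so that the catch holds it shut. Leave the dropper bottle and the beaker where they stand.

Things in the scene. Friction and masses are not known exactly. Their poses are not given: they have to be found in the camera images.
- reader: Bench vial reader fixed to the bench: off-white case, x = -80 to +74 mm, y = +-75 mm, deck 88 mm high, display and keys on its front, a grey hatch on top. Origin: on the bench under its middle; x to its back, y to the left, z up; the front (-x) faces roughly to the robot. Under the hatch is an open chamber, x = -44 to +50 mm, y = +-62 mm, its black floor at z = 18 mm.
- holder (a point): Centre of the vial holder's inner floor, at x = -6, y = 0, z = 21 mm in the reader's frame (67 mm below the deck, 56 mm in front of the hinge axis). The holder is an open aluminium square cup, 34 mm wide inside, with 3 mm walls that rise 15 mm above its inner floor, square to the reader.
- hatch (a joint): Hatch angle (rad): about 0 = shut and caught, -0.054 = pressed in to the stop, 2.0 = fully open (leaning back). A weak spring and damper swing it open in about 2 s once free; about 1 N at the front edge moves it shut. Catch: from caught, a full press to the stop and letting it rise frees it; once it has been open, the same press catches it again. A press that stops short changes nothing.
- hatch_pad (a point): Centre of the dark pressing pad (20 x 50 mm) on the hatch's outer face, 96 mm from the hinge axis, 12 mm from the front edge; moves with the hatch; 95 mm above the bench when shut. From shut, the pad goes about 5 mm down to the stop, which takes 4 to 5 N, both to free the caught hatch and to catch it again (then it rises 5 mm and stays).
- hatch_hinge (a point): Middle of the hatch's hinge axis, at x = +50, y = 0, z = 91 mm in the reader's frame; the axis runs along the reader's y. The hatch is a stiff panel reaching 110 mm from this axis to its front edge, 121 mm wide, 10 mm thick; its outer face is 4 mm above the axis when shut. A steel striker stands 40 mm out of its inner face near the front edge. It is swung shut by pushing its outer face.
- vial: The sample vial: a short, wide brown screw-cap vial, 25 mm diameter, 53 mm tall with a 22 mm wide black cap as its top 11 mm, about 22 g, standing on the bench. Origin: centre of its underside, z up along its axis. It stands left of the reader near the dropper bottle and the beaker, in any order.
- dropper: Bystander: dropper bottle, 33 mm diameter, 102 mm tall with a pointed rubber bulb on top, standing on the bench. Origin: centre of its underside.
- beaker: Bystander: small open glass beaker, 46 mm diameter, 57 mm tall, standing on the bench. Origin: centre of its underside.
Not all that is in view belongs to the job. Of the things that look like the vial, the smallest one is meant.

How it is judged:
By the outcome, as a careful person would: the job done as asked, in the order asked, and still so for the second after the job is handed in, with the robot touching nothing.
It also fails if it takes over 61 s, if anything falls off the work surface, if the arm or the gripper's body presses on something with over 40 N, if the wrist force passes 120 N, or if a joint passes its speed limit or range.

### The arm

A 6-joint arm with a two-finger parallel gripper is mounted at the origin on a cart in front of the work surface, level with it; the furniture and walls round the work are solid. World frame = base frame: x ahead of the robot, y to its left, z up, the work surface at z = 0. Lengths are in m, angles in rad, forces in N, time in s.
With the tool pointing down it reaches from about 0.375 to 0.9 m from the base axis. Payload 3.1 kg.
Tool frame: the origin (TCP) lies at the very end of the fingers, on their centre line; the grasp point (between the pads) lies 19 mm behind it; z points along the fingers, y is the line along which they close (so a half turn about z gives the same grasp; the last joint's range is limited). The gripper opens to 87 mm and grips with 3 to 60 N. Pads are 19 mm wide; open, the fingers measure 117 mm over their backs; the gripper's body (75 mm by 190 mm) begins 51 mm behind the grasp point.
Start: joints at [-1.494, 0.527, 1.433, -0, 1.181, -0.178], TCP at [0.158, -0.605, 0.223] pointing down, gripper open.
Joint ranges: [-3.08, 3.08], [-0.75, 2.2], [0.22, 2.44], [-1.43, 4.57], [0, 2.65], [-2.85, 2.85]. Speed limits (rad/s): [2.79, 2.79, 3.14, 3.14, 3.14, 3.14].

### API

Orientations are given as a unit quaternion [x, y, z, w].
In Python, from rig import robot gives the robot as it stands. The module is installed in compiled form; this text tells all that it offers.
- The arm moves only by the tool play_rows, never from a script. Its argument "steps" is one flat list of numbers, 5 for each row, row after row: the opening, from -1 (shut) to 1 (fully open), then the shift along the tool's x, y, z as a fraction of full scale, then the turn about the tool's z as a fraction of full scale. In form: [claw, tx, ty, tz, twist, claw, tx, ty, tz, twist, ...]. A call has exactly 10 rows; each row shifts and turns the commanded pose from where the row before left it, along the tool's axes as they then stand; what a row does not reach is not made up. Full scale, the value 1, is 0.03 m for a shift and 0.1 rad for a turn. A row lasts 1/10 s, in which the tool goes at most 50 mm and 8.59 degrees, less where a joint would pass 70% of its speed; a pose out of reach is approached as far as the arm can. A call with a number of a shift or a turn outside -1 to 1 is refused whole. A call with a gripper value outside its range is refused whole. The fingers move at their own pace and stop on an object; "grip_force" is the grip in N (left out, the last holds). Time passes only in rows, so rows that do not move let the fingers close, or fill a call up. It gives the time, the measured TCP pose, the force, the opening and the grip force at its end, in the units of the state.
- robot.get_obs(): the state, without advancing time (a new reading comes with each control period).
- robot.camera(name): name is "side" or "top" or "wrist"; returns a dict with "image" (400x640x3 uint8, red, green, blue), "mtx" (3x3 intrinsics, pixels), "rvec" (rotation vector, rad) and "tvec" (3), from world to camera coordinates, as OpenCV has them. Camera axes: x right, y down, z forward; pixel columns grow to the right and rows downward; lengths in m; the calibration is good to about 2 mm. A picture is of the moment at which its call begins. There is no depth.
- robot.hand_in(): hands the job in; it is judged then, once.
The state is a dict: "time": time; "q": joint angles; "joint_velocities": joint speeds; "joint_torque": joint torques, N m; "position": TCP position; "tool_rot": TCP orientation; "ft_force": force on the tool from outside, world axes, zero at the start; "moment": the same for the moment, N m; "grip_width": finger opening in m; "grip_force": force on a finger pad.
Only numpy, scipy, OpenCV 4.12 (cv2) and the standard library are available. Lean on these libraries where they do the work, as an engineer would, in place of code of your own. Each camera call takes 0.05 s, during which the arm holds its last target. There are 200 camera calls.

## Working session

There is one attempt and no reset: what is moved stays moved. The work goes in short steps, Python scripts to look and compute and a tool call to move; the robot and the scene stay as the last step left them, time stands still between calls to the robot, and variables do not carry over. Pictures are saved under pics/ and viewed, at most 10 in all, crops included, and the job is handed in when it is done.

Besides the shell and the picture viewer there is one more tool, called after "Request:" as name(argument=value, ...) on one line, values as JSON. play_rows: Moves the arm, as the interface text tells. Shift numbers are shares of 0.03 m and turn numbers shares of 0.1 rad, none past 1 either way. Its arguments: {"type":"object","properties":{"steps":{"type":"array"},"grip_force":{"type":"number"}},"required":["steps"]}

```bash
mkdir -p pics
cat > h.py <<'E'
import numpy as np, cv2, sys
from rig import robot
def cam(n,f=None):
    c=robot.camera(n)
    if f: cv2.imwrite('pics/'+f,c['image'][:,:,::-1])
    return c
def ray(c,uv):
    R=cv2.Rodrigues(np.array(c['rvec'],float))[0];t=np.array(c['tvec'],float).ravel()
    p=cv2.undistortPoints(np.array([[uv]],float),np.array(c['mtx']),None)[0,0]
    return -R.T@t, R.T@np.array([p[0],p[1],1])
def atz(c,uv,z):
    o,d=ray(c,uv); return o+d*(z-o[2])/d[2]
def proj(c,P):
    return cv2.projectPoints(np.array(P,float).reshape(-1,3),np.array(c['rvec'],float),np.array(c['tvec'],float),np.array(c['mtx']),None)[0].reshape(-1,2)
E
python3 - <<'E'
from h import *
import pickle
d={n:cam(n,n+'0.png') for n in('top','side')}
pickle.dump(d,open('c0.pkl','wb'))
o=robot.get_obs();print(o)
for n in d: print(n,ray(d[n],(320,200)),d[n]['mtx'][0][0])
E
```

```text
{'time': 0.1, 'q': array([-1.49450742e+00,  5.28380166e-01,  1.43377095e+00, -1.44661909e-05,
        1.18143926e+00, -1.78458170e-01]), 'joint_velocities': array([-0.00110154, -0.00274054, -0.0028265 , -0.00079092, -0.00131779,
       -0.00020316]), 'joint_torque': array([-4.07282835e-05, -4.40983951e+01, -1.77150911e+01,  6.35347073e-02,
        5.33996418e-02, -4.86685849e-05]), 'position': array([ 0.15749827, -0.60413702,  0.22166626]), 'tool_rot': array([ 9.91898108e-01,  1.27032064e-01,  4.43240968e-05, -9.97901262e-04]), 'ft_force': array([-0.16532662,  0.19366002,  0.42198565]), 'moment': array([-0.00528987, -0.01124517, -0.00219004]), 'grip_force': 0.0, 'grip_width': 0.08677877965000051}
top (array([ 0.4547081 , -0.09549625,  1.07413909]), array([ 0.12976682,  0.00292397, -0.99159127])) 472.23124568241434
side (array([0.17375312, 0.59448808, 0.37535364]), array([ 0.4612207 , -0.82073631, -0.33721364])) 416.18551874877505
```

View pics/top0.png

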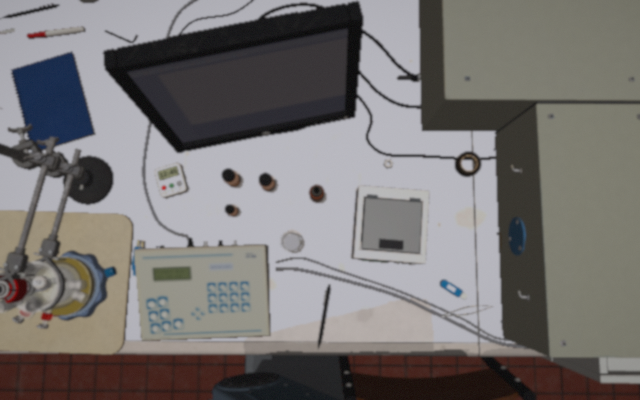

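View pics/side0.png

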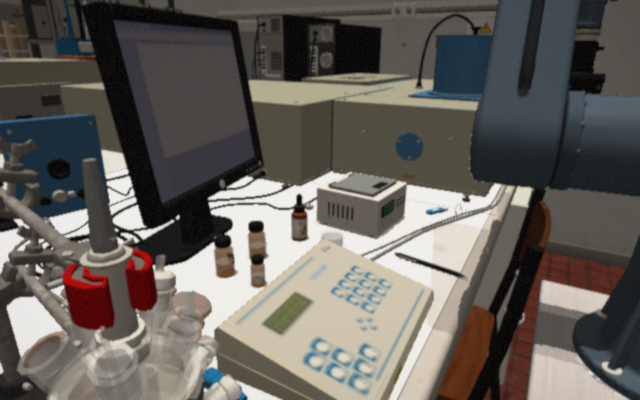

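The top view shows three brown vials with black caps, at (231,177), (267,181) and (231,210). The dropper bottle is at (317,193), the beaker at (292,241) and the reader at (391,225). The side view shows the same vials at (225,256), (257,240) and (258,270). The last of these (top 231,210) looks smallest in both views, so it fits the description. I'll confirm it in one crop.

Run:
```python
from h import *
import pickle
d=pickle.load(open('c0.pkl','rb'))
a=cv2.resize(d['top']['image'][160:270,210:440],None,fx=3.4,fy=3.4,interpolation=cv2.INTER_CUBIC)
b=cv2.resize(d['side']['image'][165:300,200:420],None,fx=3.5,fy=3.5,interpolation=cv2.INTER_CUBIC)[:220*3]
a=a[:, :782]; 
cv2.imwrite('pics/crop1.png',a[:,:,::-1]); cv2.imwrite('pics/crop2.png',b[:,:770,::-1])
for uv in((231,177),(267,181),(231,210),(317,193),(292,241)): print(uv,atz(d['top'],uv,0.05).round(3))
for uv in ((258,284),(225,274),(257,256)): print('side base',uv,atz(d['side'],uv,0).round(3))
```

```text
(231, 177) [0.639 0.104 0.05 ]
(267, 181) [0.63  0.024 0.05 ]
(231, 210) [0.566 0.102 0.05 ]
(317, 193) [ 0.604 -0.086  0.05 ]
(292, 241) [ 0.499 -0.032  0.05 ]
side base (258, 284) [0.569 0.105 0.   ]
side base (225, 274) [0.64  0.107 0.   ]
side base (257, 256) [0.633 0.024 0.   ]
```

View pics/crop1.png

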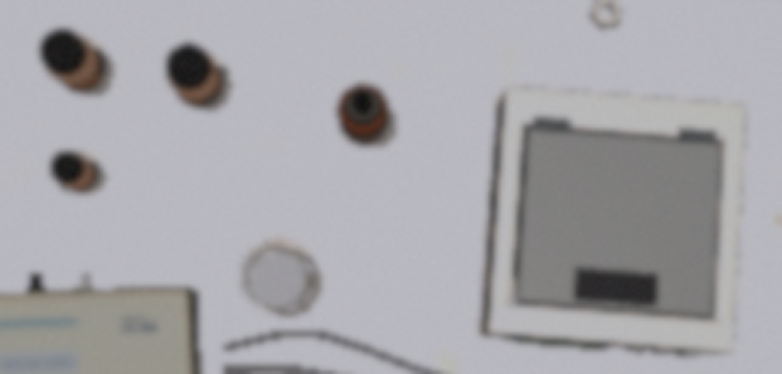

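View pics/crop2.png

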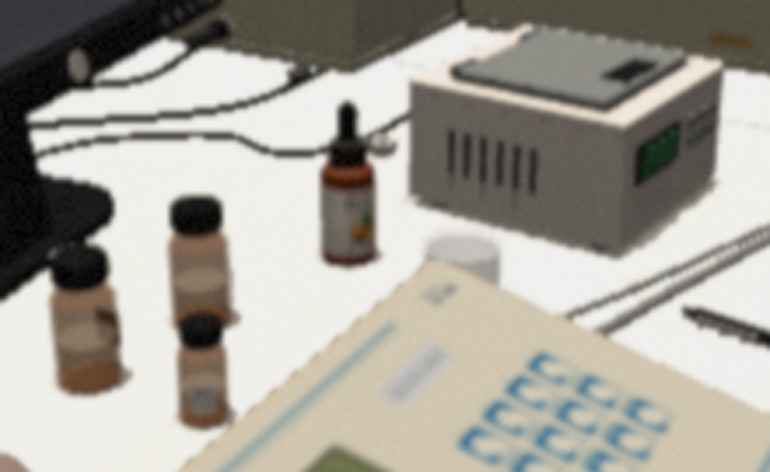

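The enlarged crops confirm it: the vial at crop1 (73,170) and crop2 (203,370) is clearly the smallest, with its cap top near full-image top (229.5,209). Next I fit the reader and vial poses.

Run:
```python
from h import *
import pickle
from scipy.optimize import least_squares
d=pickle.load(open('c0.pkl','rb'));T,S=d['top'],d['side']
ct=lambda p:((p[0]+.5)/3.4-.5+210,(p[1]+.5)/3.4-.5+160)
cs=lambda p:((p[0]+.5)/3.5-.5+200,(p[1]+.5)/3.5-.5+165)
L=[(T,ct((527,128)),(50,60.5,95)),(T,ct((722,140)),(50,-60.5,95)),(T,ct((715,317)),(-60,-60.5,95)),(T,ct((517,303)),(-60,60.5,95)),
(T,ct((616,286)),(-46,0,95)),(T,ct((503,90)),(74,75,88)),(T,ct((743,104)),(74,-75,88)),(T,ct((733,351)),(-80,-75,88)),(T,ct((488,333)),(-80,75,88)),
(S,cs((622,127)),(-80,75,88)),(S,cs((413,85)),(74,75,88)),(S,cs((720,65)),(-80,-75,88)),(S,cs((622,254)),(-80,75,0))]
def W(p,l):
    c,s=np.cos(p[2]),np.sin(p[2]);l=np.array(l)/1000
    return np.array([p[0]+c*l[0]-s*l[1],p[1]+s*l[0]+c*l[1],l[2]])
f=lambda p:np.concatenate([proj(c,W(p,l))[0]-uv for c,uv,l in L])
r=least_squares(f,[.52,-.25,0],loss='soft_l1');print('reader',r.x.round(4),f(r.x).reshape(-1,2).round(1).tolist())
for n,l in dict(pad=(-46,0,95),holder=(-6,0,21),hinge=(50,0,91)).items():print(n,W(r.x,l).round(4))
c1=ct((66.5,166));c2=cs((202,320)); b2=cs((203,418))
print('vial cap top',c1,atz(T,c1,.053).round(4))
V=[(T,c1,(0,0,53)),(S,cs((202,324)),(0,0,50)),(S,cs((204,419)),(0,0,0))]
g=lambda p:np.concatenate([proj(c,[p[0],p[1],l[2]/1000])[0]-uv for c,uv,l in V])
q=least_squares(g,[.565,.1]);print('vial',q.x.round(4),g(q.x).round(1))
for n,z,uv in(('dropper',.102,ct((361,98))),('beaker',.057,ct((275,273)))):print(n,atz(T,uv,z).round(4))
# monitor / obstacles: bottom of monitor frame, panel
for uv in((180,150),(110,55)):print('monitor',atz(T,uv,0.1).round(3))
```

```text
reader [ 0.5371 -0.2423 -0.06  ] [[-0.5, -0.8], [-0.0, -0.6], [-0.1, 0.2], [-0.5, 0.4], [0.0, 0.6], [0.0, -0.8], [0.4, -0.4], [0.5, 0.4], [0.3, 0.9], [1.2, -0.2], [-1.8, -1.4], [1.0, -0.5], [-1.1, 2.6]]
pad [ 0.4912 -0.2396  0.095 ]
holder [ 0.5311 -0.242   0.021 ]
hinge [ 0.587  -0.2453  0.091 ]
vial cap top (229.2058823529412, 208.47058823529412) [0.5687 0.1051 0.053 ]
vial [0.5684 0.1046] [ 0.2  0.1 -0.4  0.5  0.3 -0.4]
dropper [ 0.6061 -0.0838  0.102 ]
beaker [ 0.5009 -0.0296  0.057 ]
monitor [0.687 0.203 0.1  ]
monitor [0.896 0.363 0.1  ]
```

Request:
play_rows(steps=[-1, 0, 0, 0, 1, -1, 0, 0, 0, 1, -1, 0, 0, 0, 1, -1, 0, 0, 0, 0.15, -1, 0.8, -1, 0, 0, -1, 0.8, -1, 0, 0, -1, 0.8, -1, 0, 0, -1, 0.8, -1, 0, 0, -1, 0.8, -1, 0, 0, -1, 0.8, -1, 0, 0], grip_force=20)

```text
time: 1.1
position: [0.3129, -0.4324, 0.2224]
tool_rot: [1.0, -0.029, -0.0, -0.0]
ft_force: [-0.0, -0.8, 0.6]
grip_width: 0.0148
grip_force: 0.0
```

Request:
play_rows(steps=[-1, 0.8, -1, 0.2, 0, -1, 0.8, -1, 0.2, 0, -1, 0.8, -1, 0.3, 0, -1, 0.8, -1, 0.4, 0, -1, 0.8, -1, 0.4, 0, -1, 0.8, -0.9, 0.5, 0, -1, 0.75, -0.9, 0.5, 0, -1, 0, 0, 0.3, 0, -1, 0, 0, 0, 0, -1, 0, 0, 0, 0])

```text
time: 2.1
position: [0.4901, -0.2408, 0.1385]
tool_rot: [1.0, -0.03, -0.0, 0.0]
ft_force: [0.2, -0.7, 0.8]
grip_width: 0.0002
grip_force: 0.0
```

Run:
```python
from h import *
import pickle
d=pickle.load(open('c0.pkl','rb'));T,S=d['top'],d['side']
P=lambda c:np.array(c['mtx'])@np.c_[cv2.Rodrigues(np.array(c['rvec'],float))[0],np.array(c['tvec'],float).ravel()]
a=np.array([(180,150),(355,115),(110,55)],float).T;b=np.array([(152,222),(262,165),(95,5)],float).T
X=cv2.triangulatePoints(P(T),P(S),a,b);print((X[:3]/X[3]).T.round(3))
from scipy.spatial.transform import Rotation as R
o=robot.get_obs();print(o['time'],o['position'],o['ft_force'],R.from_quat(o['tool_rot']).as_matrix().round(3))
```

```text
[[ 0.686  0.2    0.122]
 [ 0.758 -0.165  0.122]
 [ 0.745  0.206  0.431]]
2.1 [ 0.49011186 -0.24083889  0.13854578] [ 0.15827194 -0.73878984  0.77709728] [[ 0.998 -0.06  -0.001]
 [-0.06  -0.998 -0.   ]
 [-0.001  0.    -1.   ]]
```

Request:
play_rows(steps=[-1, 0, 0, 0.5, 0, -1, 0, 0, 0.5, 0, -1, 0, 0, 0.3, 0, -1, 0, 0, 0.05, 0, -1, 0, 0, 0.05, 0, -1, 0, 0, 0.05, 0, -1, 0, 0, 0.05, 0, -1, 0, 0, 0.05, 0, -1, 0, 0, 0.05, 0, -1, 0, 0, 0.05, 0])

```text
time: 3.1
position: [0.4909, -0.2408, 0.0901]
tool_rot: [1.0, -0.03, 0.0, 0.001]
ft_force: [-4.4, -0.1, 20.3]
grip_width: 0.0004
grip_force: 10.0
```

Request:
play_rows(steps=[-1, 0, 0, -0.1, 0, -1, 0, 0, -0.1, 0, -1, 0, 0, -0.2, 0, -1, -0.3, 0, -0.3, 0, -1, -0.8, 0, -0.8, 0, -1, -0.9, 0, -1, 0, -1, -0.7, 0.5, -1, 0, -1, 0, 1, -1, 0, -1, 0, 1, -0.5, 0, -1, 0, 1, 0, 0])

```text
time: 4.1
position: [0.4036, -0.3416, 0.2423]
tool_rot: [1.0, -0.03, 0.002, 0.002]
ft_force: [-0.6, -1.0, 0.3]
grip_width: 0.0007
grip_force: 0.0
```

Run:
```python
from h import *
cam('side','side1.png');o=robot.get_obs();print(o['time'],o['position'],o['ft_force'])
```

```text
4.15 [ 0.40368314 -0.34691395  0.24136451] [ 1.55342104 -3.90095851 -0.13174214]
```

View pics/side1.png

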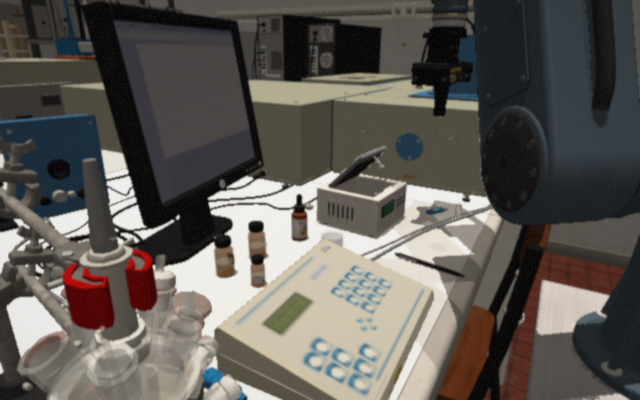

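The hatch has been freed and is swinging open (around (360,165)). Next I go to the vial.

Request:
play_rows(steps=[0.3, 0.28, -0.96, 0, 0, 0.3, 0.28, -0.96, 0, 0, 0.3, 0.28, -0.96, 0, 0, 0.3, 0.28, -0.96, 0, 0, 0.3, 0.28, -0.96, 0, 0, 0.3, 0.28, -0.96, 0, 0, 0.3, 0.28, -0.96, 0, 0, 0.3, 0.28, -0.96, 0, 0, 0.3, 0.28, -0.96, 0, 0, 0.3, 0.28, -0.96, 0, 0])

```text
time: 5.15
position: [0.5036, -0.0559, 0.2389]
tool_rot: [1.0, -0.03, -0.001, -0.0]
ft_force: [-0.2, -0.3, 0.6]
grip_width: 0.0561
grip_force: 0.0
```

Request:
play_rows(steps=[0.3, 0.28, -0.96, 0, 0, 0.3, 0.28, -0.96, 0, 0, 0.3, 0.28, -0.96, 0, 0, 0.3, 0.28, -0.96, 0, 0, 0.3, 0.28, -0.96, 0.5, 0, 0.3, 0.28, -0.96, 1, 0, 0.3, 0, 0, 1, 0, 0.3, 0, 0, 1, 0, 0.3, 0, 0, 0, 0, 0.3, 0, 0, 0, 0])

```text
time: 6.15
position: [0.5645, 0.1118, 0.134]
tool_rot: [1.0, -0.03, -0.001, -0.0]
ft_force: [0.2, 0.5, 0.9]
grip_width: 0.0566
grip_force: 0.0
```

Run:
```python
from h import *
c=cam('wrist','w1.png');o=robot.get_obs();print(o['time'],o['position'],o['tool_rot'],o['grip_width'])
print(proj(c,[(.5684,.1046,.053),(.5684,.1046,0)]))
cam('side','side2.png')
```

```text
6.2 [0.56566686 0.11165676 0.13510236] [ 9.99542503e-01 -3.02402052e-02  5.56363734e-04 -6.84183480e-05] 0.05656674886535215
[[332.4461776  200.80187723]
 [330.79926769 183.09387963]]
```

View pics/w1.png

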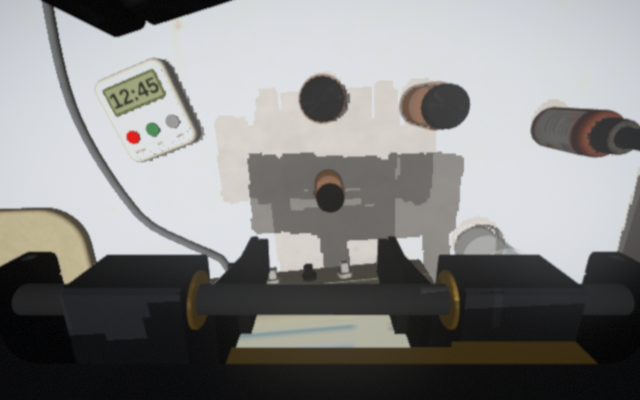

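The wrist view shows the target vial's cap at (331,197), within about 3 mm of the prediction. The larger vials are at (323,98) and (440,105), well clear. I'll descend to TCP z≈0.019 and grip.

Request:
play_rows(steps=[0.3, 0.15, 0.23, 0.4, 0, 0.3, 0, 0, 0.9, 0, 0.3, 0, 0, 0.9, 0, 0.3, 0, 0, 0.8, 0, 0.3, 0, 0, 0.5, 0, 0.3, 0, 0, 0.3, 0, 0.3, 0, 0, 0, 0, -1, 0, 0, 0, 0, -1, 0, 0, 0, 0, -1, 0, 0, 0, 0], grip_force=15)

```text
time: 7.25
position: [0.5701, 0.1047, 0.0211]
tool_rot: [1.0, -0.03, 0.001, -0.0]
ft_force: [-1.0, 0.4, 0.1]
grip_width: 0.0403
grip_force: 0.0
```

Request:
play_rows(steps=[-1, 0, 0, 0, 0, -1, 0, 0, 0, 0, -1, 0, 0, -0.3, 0, -1, 0, 0, -0.6, 0, -1, 0, 0, -1, 0, -1, 0, 0, -1, 0, -1, 0, 0, -1, 0, -1, 0, 0, -1, 0, -1, 0, 0, -0.7, 0, -1, 0, 0, 0, 0])

```text
time: 8.25
position: [0.5717, 0.1047, 0.192]
tool_rot: [1.0, -0.03, 0.004, -0.0]
ft_force: [1.1, -0.6, -0.6]
grip_width: 0.0244
grip_force: 14.8
```

Run:
```python
from h import *
c=cam('wrist','w2.png');s=cam('side','s3.png');o=robot.get_obs();print(o['time'],o['position'],o['tool_rot'],o['grip_width'],o['ft_force'])
a=cv2.resize(s['image'][60:300,180:420],(600,600))
cv2.imwrite('pics/s3c.png',a[:,:,::-1])
```

```text
8.35 [0.56909732 0.10464507 0.18837272] [ 9.99548172e-01 -3.00563441e-02  2.60399404e-04  7.66509858e-06] 0.024277433729300104 [-0.00201715  0.34707013 -1.04772369]
```

View pics/s3c.png

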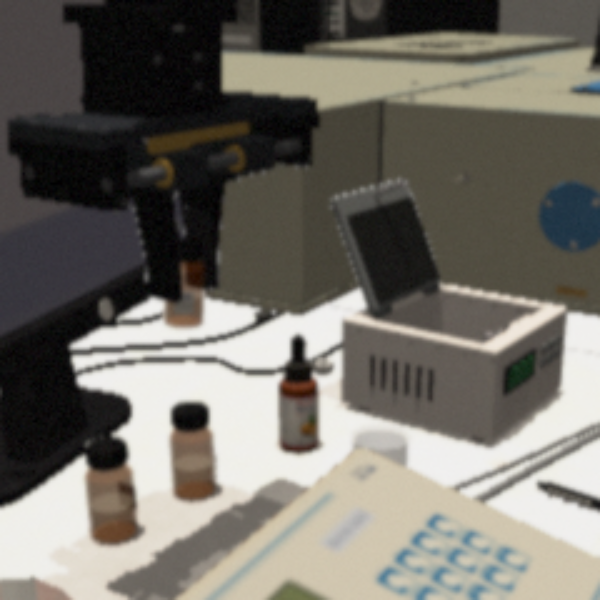

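The vial is held upright and clear, and the hatch is fully open at (385,240) in the crop. I carry it over the holder.

Request:
play_rows(steps=[-1, -0.2, 0.5, 0, 0, -1, -0.2, 1, 0, 0, -1, -0.17, 1, 0, 0, -1, 0, 1, 0, 0, -1, 0, 1, 0, 0, -1, 0, 1, 0, 0, -1, 0, 1, 0, 0, -1, 0, 1, 0, 0, -1, 0, 1, 0, 0, -1, 0, 1, 0, 0])

```text
time: 9.35
position: [0.5329, -0.1802, 0.1862]
tool_rot: [1.0, -0.03, -0.002, -0.001]
ft_force: [0.9, -0.4, 0.2]
grip_width: 0.0242
grip_force: 14.8
```

Request:
play_rows(steps=[-1, 0, 1, 0, 0, -1, 0, 0.8, 0.2, 0, -1, 0, 0.3, 0.5, 0, -1, 0, 0, 0.5, 0, -1, 0, 0, 0, 0, -1, 0, 0, 0, 0, -1, 0, 0, 0, 0, -1, 0, 0, 0, 0, -1, 0, 0, 0, 0, -1, 0, 0, 0, 0])

```text
time: 10.35
position: [0.5317, -0.2416, 0.1526]
tool_rot: [1.0, -0.03, 0.0, 0.0]
ft_force: [0.2, 0.3, -0.4]
grip_width: 0.024
grip_force: 14.8
```

Run:
```python
from h import *
import pickle
c=cam('wrist','w3.png');t=cam('top','t3.png');s=cam('side','s4.png');o=robot.get_obs();print(o['time'],o['position'],o['tool_rot'],o['grip_width'],o['ft_force'])
pickle.dump((c,t,s),open('c3.pkl','wb'))
p=o['position']; print('axis at cap top,',proj(c,[p+[0,0,.033],p-[0,0,.02]]),'holder',proj(c,[(.5311,-.242,.036),(.5311,-.242,.021)]))
```

```text
10.5 [ 0.5315027  -0.24168581  0.15230336] [ 9.99549319e-01 -3.00184078e-02  1.94487041e-04  1.25055815e-04] 0.02432519197255957 [-0.62202158 -0.00835139 -0.44904058]
axis at cap top, [[323.83311723 289.7487653 ]
 [323.45535758 239.69335912]] holder [[323.50606917 194.13641987]
 [323.45218719 189.46934336]]
```

View pics/w3.png

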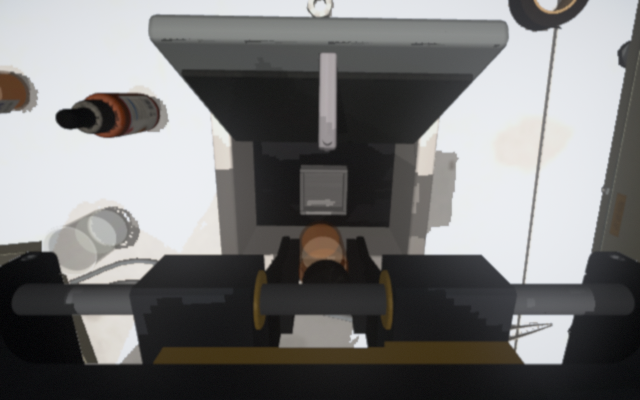

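The wrist view shows the holder rim centred at about (324,190), the striker at (327,100) and the vial's far lower edge near row 223. I'll refine the relative offset from edges.

Run:
```python
from h import *
import pickle
c,t,s=pickle.load(open('c3.pkl','rb'));p=np.array([.5315,-.2417,.1523])
a=np.linspace(0,2*np.pi,60)
for z in(-.02,-.01,0,.01):
  q=proj(c,p+np.c_[.0125*np.cos(a),.0125*np.sin(a),0*a+z]);print(z,'pred far row',q[:,1].min(), 'cols',q[:,0].min(),q[:,0].max())
d=np.array([.998,-.06]);n=np.array([.06,.998]);h=np.array([.5311,-.242])
for k in(20,17):
  print('rim',k,[proj(c,[*(h+d*i*k/1e3+n*j*k/1e3),.036])[0].round(1).tolist() for i in(1,-1) for j in(1,-1)])
a=cv2.resize(c['image'][150:290,260:390],None,fx=4.2,fy=4.2,interpolation=cv2.INTER_CUBIC);cv2.imwrite('pics/w3c.png',a[:,:,::-1])
g=cv2.cvtColor(c['image'],6).astype(int)
print(g[158:260,316:330].mean(1).round().tolist());print(g[180:205,290:358].mean(0).round().tolist())
```

```text
-0.02 pred far row 219.41814217779802 cols 301.8659180767083 345.09016446109956
-0.01 pred far row 225.87666520849322 cols 300.8179991976341 346.25189390192276
0 pred far row 233.04521394385284 cols 299.65717933157316 347.5388105475022
0.01 pred far row 241.0476850809948 cols 298.3641740015094 348.972301885653
rim 20 [[299.5, 171.1], [347.5, 171.0], [300.4, 216.3], [346.6, 216.3]]
rim 17 [[303.1, 174.6], [343.9, 174.6], [303.8, 213.1], [343.2, 213.0]]
[23.0, 23.0, 23.0, 23.0, 23.0, 24.0, 33.0, 53.0, 65.0, 68.0, 71.0, 81.0, 94.0, 96.0, 90.0, 90.0, 92.0, 91.0, 90.0, 90.0, 90.0, 90.0, 90.0, 89.0, 90.0, 91.0, 92.0, 91.0, 91.0, 89.0, 89.0, 89.0, 89.0, 89.0, 89.0, 89.0, 89.0, 89.0, 89.0, 89.0, 92.0, 101.0, 115.0, 123.0, 123.0, 120.0, 111.0, 100.0, 85.0, 73.0, 69.0, 69.0, 76.0, 98.0, 120.0, 118.0, 86.0, 45.0, 26.0, 25.0, 24.0, 23.0, 23.0, 23.0, 22.0, 27.0, 36.0, 45.0, 51.0, 56.0, 58.0, 58.0, 58.0, 58.0, 58.0, 59.0, 59.0, 60.0, 69.0, 83.0, 92.0, 95.0, 95.0, 95.0, 95.0, 95.0, 96.0, 95.0, 96.0, 96.0, 97.0, 99.0, 100.0, 100.0, 101.0, 101.0, 102.0, 104.0, 104.0, 102.0, 92.0, 70.0]
[24.0, 24.0, 24.0, 23.0, 24.0, 23.0, 23.0, 23.0, 24.0, 42.0, 72.0, 86.0, 86.0, 78.0, 80.0, 86.0, 90.0, 93.0, 95.0, 95.0, 96.0, 95.0, 95.0, 95.0, 95.0, 95.0, 95.0, 95.0, 95.0, 95.0, 95.0, 95.0, 96.0, 95.0, 95.0, 96.0, 97.0, 98.0, 98.0, 97.0, 96.0, 95.0, 95.0, 94.0, 93.0, 91.0, 90.0, 90.0, 90.0, 90.0, 90.0, 87.0, 78.0, 75.0, 83.0, 85.0, 73.0, 46.0, 27.0, 23.0, 22.0, 23.0, 22.0, 22.0, 23.0, 23.0, 23.0, 23.0]
```

View pics/w3c.png

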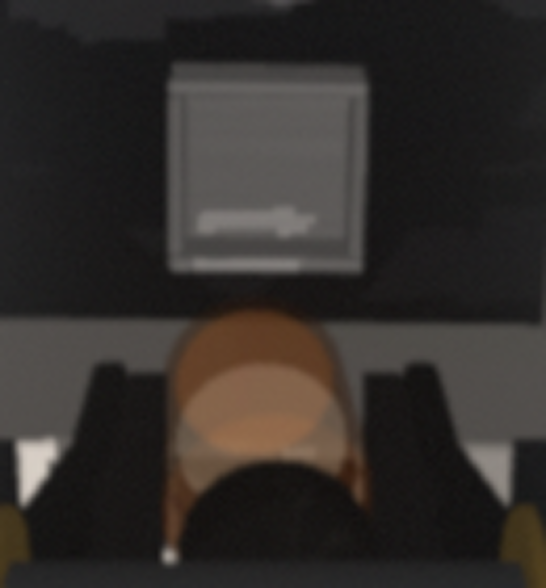

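Request:
play_rows(steps=[-1, 0.12, 0.02, 0, 0, -1, 0, 0, 0.3, 0, -1, 0, 0, 0.5, 0, -1, 0, 0, 0.5, 0, -1, 0, 0, 0.5, 0, -1, 0, 0, 0.5, 0, -1, 0, 0, 0.4, 0, -1, 0, 0, 0.2, 0, -1, 0, 0, 0, 0, -1, 0, 0, 0, 0])

```text
time: 11.5
position: [0.5352, -0.2427, 0.0652]
tool_rot: [1.0, -0.03, 0.0, 0.0]
ft_force: [-1.0, -0.5, 0.0]
grip_width: 0.024
grip_force: 14.8
```

Run:
```python
from h import *
c=cam('wrist');o=robot.get_obs();print(o['time'],o['position'],o['grip_width'],o['ft_force'])
a=cv2.resize(c['image'][150:330,210:440],None,fx=3.3,fy=3.3,interpolation=cv2.INTER_CUBIC);cv2.imwrite('pics/w4c.png',a[:,:,::-1])
```

```text
11.55 [ 0.53539266 -0.24285315  0.06556143] 0.02434117432931826 [ 0.96582763 -0.31520809  0.10542815]
```

View pics/w4c.png

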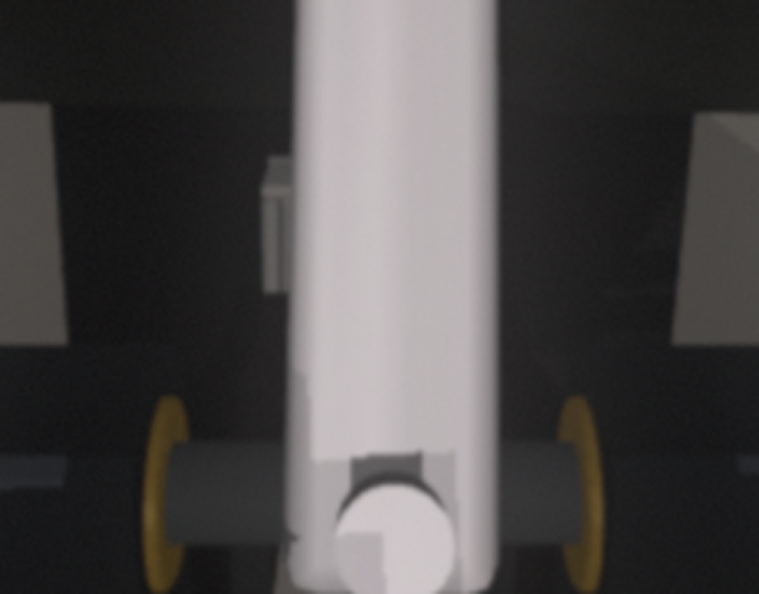

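Run:
```python
from h import *
c=cam('wrist');o=robot.get_obs();C,d=ray(c,(320,200));print('cam',C-o['position'],d,'abs',C)
print(o['q'],o['ft_force'],o['joint_torque'])
w=lambda x,y,z:np.array([.5371+.998*x+.06*y,-.2423-.06*x+.998*y,z])
print('tip',w(.050,0,.201),proj(c,[w(.050,0,.201),w(.0916,0,.182)]),'cap',proj(c,o['position']+[-.002,0,.033]))
print(C)
```

```text
cam [ 0.07946457 -0.00428944  0.16103203] [-0.29272621  0.02487459 -0.95591063] abs [ 0.61490894 -0.24717396  0.22677898]
[-6.15790788e-01  6.93762111e-01  1.64943292e+00  1.91470625e-05
  7.96856682e-01  1.01519054e+00] [ 0.07128136 -0.59694522 -0.31575539] [-9.74104012e-03 -4.44580436e+01 -1.11753076e+01  5.07093687e-02
 -4.12463467e-02 -6.22501739e-05]
tip [ 0.587  -0.2453  0.201 ] [[320.73190694 398.8779798 ]
 [320.42331958 -28.99024826]] cap [[324.02197923 293.96208363]]
[ 0.61490894 -0.24717396  0.22677898]
```

The striker is in front of the wrist camera, but its tip is about 14 mm clear of the gripper body. There has been no contact force so far. I'll continue slowly in two stages and watch the force.

Request:
play_rows(steps=[-1, 0, 0, 0.06, 0, -1, 0, 0, 0.06, 0, -1, 0, 0, 0.06, 0, -1, 0, 0, 0.06, 0, -1, 0, 0, 0.06, 0, -1, 0, 0, 0.06, 0, -1, 0, 0, 0.06, 0, -1, 0, 0, 0.06, 0, -1, 0, 0, 0, 0, -1, 0, 0, 0, 0])

```text
time: 12.6
position: [0.5349, -0.2425, 0.0506]
tool_rot: [1.0, -0.03, -0.0, -0.0]
ft_force: [-0.2, -0.4, -0.5]
grip_width: 0.0242
grip_force: 14.8
```

Request:
play_rows(steps=[-1, 0, 0, 0.05, 0, -1, 0, 0, 0.05, 0, -1, 0, 0, 0.05, 0, -1, 0, 0, 0.05, 0, -1, 0, 0, 0.03, 0, -1, 0, 0, 0, 0, -1, 0, 0, 0, 0, -1, 0, 0, 0, 0, -1, 0, 0, 0, 0, -1, 0, 0, 0, 0])

```text
time: 13.6
position: [0.535, -0.2426, 0.0438]
tool_rot: [1.0, -0.03, 0.0, 0.0]
ft_force: [0.1, 0.1, -0.1]
grip_width: 0.0242
grip_force: 14.8
```

Request:
play_rows(steps=[-1, 0, 0, 0.02, 0, -1, 0, 0, 0.02, 0, -1, 0, 0, 0.02, 0, -1, 0, 0, 0.02, 0, -1, 0, 0, 0, 0, -1, 0, 0, 0, 0, -1, 0, 0, 0, 0, -1, 0, 0, 0, 0, -1, 0, 0, 0, 0, -1, 0, 0, 0, 0])

```text
time: 14.6
position: [0.535, -0.2426, 0.0414]
tool_rot: [1.0, -0.03, 0.0, 0.0]
ft_force: [-0.3, -0.4, 2.2]
grip_width: 0.0239
grip_force: 14.8
```

The contact force at z≈0.0415 matches the vial standing on the holder floor (the rim would have stopped it at 0.056). I release and rise straight up.

Request:
play_rows(steps=[-0.1, 0, 0, 0, 0, -0.1, 0, 0, 0, 0, -0.1, 0, 0, 0, 0, -0.1, 0, 0, 0, 0, -0.1, 0, 0, -0.1, 0, -0.1, 0, 0, -0.3, 0, -0.1, 0, 0, -0.5, 0, -0.1, 0, 0, -0.8, 0, -0.1, 0, 0, -1, 0, -0.1, 0, 0, -1, 0])

```text
time: 15.6
position: [0.5348, -0.2424, 0.1539]
tool_rot: [1.0, -0.03, -0.0, -0.0]
ft_force: [-0.0, -0.8, -0.2]
grip_width: 0.0389
grip_force: 0.0
```

Request:
play_rows(steps=[-0.1, -0.5, 0, -1, 0, -0.1, -1, 0, -0.5, 0, -0.1, -1, 0, 0, 0, -0.1, -1, 0, 0, 0, -0.1, -1, 0, 0, 0, -1, -0.5, 0, 0, 0, -1, 0, 0, 0, 0, -1, 0, 0, 0, 0, -1, 0, 0, 0, 0, -1, 0, 0, 0, 0])

```text
time: 16.6
position: [0.3863, -0.2339, 0.1975]
tool_rot: [1.0, -0.03, 0.0, 0.0]
ft_force: [-0.5, 0.0, -0.0]
grip_width: 0.0073
grip_force: 0.0
```

Run:
```python
from h import *
c=cam('wrist');t=cam('top','t5.png');o=robot.get_obs();print(o['time'],o['position'],o['grip_width'],o['ft_force'])
u=proj(c,[.5311,-.242,.05])[0];v=proj(t,[.5311,-.242,.05])[0];print(u,v)
g=lambda im,u,r:cv2.resize(cv2.getRectSubPix(im,(2*r,2*r),tuple(map(float,u))),(390,390),interpolation=cv2.INTER_CUBIC)
cv2.imwrite('pics/chk.png',np.hstack([g(c['image'],u,80),g(t['image'],v,60)])[:,:,::-1])
```

```text
16.7 [ 0.38589656 -0.23362429  0.19728201] 0.0026954347406563488 [ 0.75585042 -1.1596661   0.27842099]
[322.12953896  11.2949233 ] [388.7058196  226.66865629]
```

View pics/chk.png

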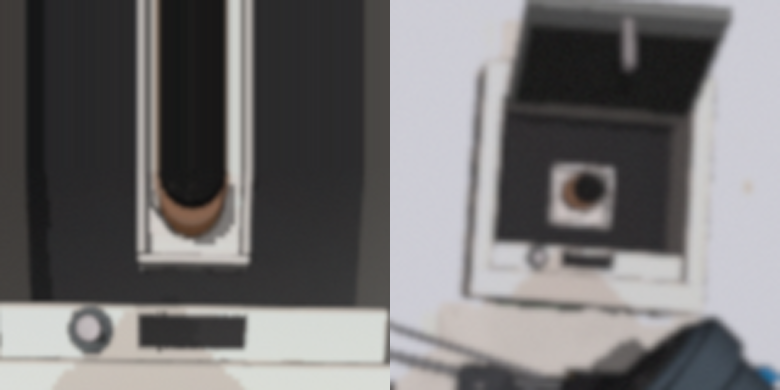

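The vial stands upright in the holder: vial at (190,200) in the wrist crop and (580,190) in the top crop, with the hatch still open. I now pass over and behind the open hatch.

Request:
play_rows(steps=[-1, 0.3, 0, -0.9, 0, -1, 0.7, 0, -0.9, 0, -1, 1, 0, 0, 0, -1, 1, 0, 0, 0, -1, 1, 0, 0, 0, -1, 1, 0, 0, 0, -1, 1, 0, 0, 0, -1, 1, 0, 0, 0, -1, 1, 0, 0, 0, -1, 1, 0, 0, 0])

```text
time: 17.7
position: [0.6561, -0.2494, 0.2506]
tool_rot: [1.0, -0.03, -0.0, -0.0]
ft_force: [0.4, -0.4, 0.5]
grip_width: 0.0006
grip_force: 0.0
```

Request:
play_rows(steps=[-1, 0.3, 0, 0, 0, -1, 0, 0, 0, 0, -1, 0, 0, 0, 0, -1, 0, 0, 0.5, 0, -1, 0, 0, 0.8, 0, -1, 0, 0, 0.8, 0, -1, 0, 0, 0.5, 0, -1, 0, 0, 0.2, 0, -1, 0, 0, 0, 0, -1, 0, 0, 0, 0])

```text
time: 18.7
position: [0.6642, -0.2507, 0.1683]
tool_rot: [1.0, -0.03, 0.001, 0.0]
ft_force: [0.2, -0.2, 0.1]
grip_width: 0.0004
grip_force: 0.0
```

Request:
play_rows(steps=[-1, -0.4, 0, 0, 0, -1, -0.4, 0, 0, 0, -1, -0.4, 0, 0, 0, -1, -0.4, 0, 0, 0, -1, -0.4, 0, 0, 0, -1, -0.4, 0, 0, 0, -1, -0.4, 0, 0, 0, -1, -0.4, 0, 0, 0, -1, -0.4, 0, 0, 0, -1, 0, 0, 0, 0])

```text
time: 19.7
position: [0.5541, -0.2435, 0.1678]
tool_rot: [1.0, -0.03, -0.001, -0.0]
ft_force: [-1.1, 0.1, 0.7]
grip_width: 0.0001
grip_force: 0.0
```

Run:
```python
from h import *
t=cam('top','t6.png');s=cam('side','s6.png');o=robot.get_obs();print(o['time'],o['position'],o['ft_force'])
```

```text
19.8 [ 0.55585754 -0.24398796  0.16775489] [0.52490862 0.31315723 1.18477353]
```

Request:
play_rows(steps=[-1, -0.3, 0, 0.2, 0, -1, -0.3, 0, 0.2, 0, -1, -0.28, 0, 0.28, 0, -1, -0.28, 0, 0.28, 0, -1, -0.2, 0, 0.34, 0, -1, -0.2, 0, 0.34, 0, -1, -0.12, 0, 0.27, 0, -1, -0.12, 0, 0.27, 0, -1, -0.2, 0, 0, 0, -1, -0.1, 0, 0, 0])

```text
time: 20.8
position: [0.4916, -0.2395, 0.1014]
tool_rot: [1.0, -0.03, -0.001, -0.001]
ft_force: [1.0, 0.4, 0.4]
grip_width: 0.0
grip_force: 0.2
```

Run:
```python
from h import *
c=cam('top','t7.png');cam('side','s7.png');o=robot.get_obs();print(o['time'],o['position'],o['ft_force'])
```

```text
20.9 [ 0.49187103 -0.23962491  0.10190104] [-0.29449437  0.45103269  1.20233066]
```

Request:
play_rows(steps=[-1, 0, 0, 0.05, 0, -1, 0, 0, 0.05, 0, -1, 0, 0, 0.05, 0, -1, 0, 0, 0.05, 0, -1, 0, 0, 0.05, 0, -1, 0, 0, 0.05, 0, -1, 0, 0, 0.05, 0, -1, 0, 0, 0.05, 0, -1, 0, 0, 0.03, 0, -1, 0, 0, 0, 0])

```text
time: 21.9
position: [0.4929, -0.24, 0.0904]
tool_rot: [1.0, -0.03, 0.0, 0.0]
ft_force: [-3.5, 1.6, 13.0]
grip_width: 0.0
grip_force: 6.5
```

Request:
play_rows(steps=[-1, 0, 0, 0, 0, -1, 0, 0, -0.1, 0, -1, 0, 0, -0.1, 0, -1, 0, 0, -0.2, 0, -1, 0, 0, -0.5, 0, -1, -0.5, 0, -1, 0, -1, -1, 0, -1, 0, -1, -1, 0, -1, 0, -1, -1, 0, 0, 0, -1, -0.5, 0, 0, 0])

```text
time: 22.9
position: [0.3718, -0.2324, 0.2069]
tool_rot: [1.0, -0.03, 0.0, 0.0]
ft_force: [0.1, 0.7, 0.1]
grip_width: 0.0005
grip_force: 0.0
```

Request:
play_rows(steps=[-1, 0, 0, 0, 0, -1, 0, 0, 0, 0, -1, 0, 0, 0, 0, -1, 0, 0, 0, 0, -1, 0, 0, 0, 0, -1, 0, 0, 0, 0, -1, 0, 0, 0, 0, -1, 0, 0, 0, 0, -1, 0, 0, 0, 0, -1, 0, 0, 0, 0])

```text
time: 23.9
position: [0.3732, -0.2328, 0.2061]
tool_rot: [1.0, -0.03, 0.0, 0.0]
ft_force: [0.4, -0.8, 0.4]
grip_width: 0.0006
grip_force: 0.0
```

Run:
```python
from h import *
import pickle
d=pickle.load(open('c0.pkl','rb'));s=cam('side','s8.png');t=cam('top');o=robot.get_obs();print(o['time'],o['position'],o['ft_force'])
def diff(a,b,r):
    y0,y1,x0,x1=r;k=lambda i:cv2.GaussianBlur(i[y0:y1,x0:x1],(5,5),0).astype(int)
    e=np.abs(k(a)-k(b)).max(2);return e.mean().round(1),(e>40).mean().round(3)
op=cv2.imread('pics/side2.png')[:,:,::-1]
r=(140,240,310,412)
print('now vs shut',diff(s['image'],d['side']['image'],r),'open vs shut',diff(op,d['side']['image'],r))
print('dropper/beaker side',diff(s['image'],d['side']['image'],(190,248,288,345)),'top',diff(t['image'],d['top']['image'],(165,260,275,335)))
```

```text
24.0 [ 0.37320003 -0.23278478  0.20607598] [-0.40760543 -0.03030902 -0.04399462]
now vs shut (np.float64(2.0), np.float64(0.0)) open vs shut (np.float64(13.2), np.float64(0.143))
dropper/beaker side (np.float64(0.7), np.float64(0.0)) top (np.float64(10.9), np.float64(0.0))
```

```bash
python3 -c "from rig import robot;print(robot.hand_in())"
```

```text
the job is handed in; nothing more can be done
None
```

The vial is standing upright in the reader's holder, the hatch stayed shut after the closing press, the dropper bottle and beaker did not move, and the job was handed in at about 24 s; I viewed 11 pictures, one over the limit of 10.

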